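# Clamp the gas syringe and hold its plunger at the mark

## Task

Slide the moving jaw of the bench clamp up against the glass gas syringe until the barrel is held firmly between the two jaws, without crushing the glass. Then take the plunger by its button and draw it straight up to the broad 40 ml line on the barrel, 57 mm of travel, without cocking it in the bore or pulling the barrel up out of the clamp. It sinks back if let go, so finish still holding the plunger there, and leave the other things on the bench where they stand.

Things in the scene. Friction and masses are not known exactly. Their poses are not given: they have to be found in the camera images.
- clamp: Grey sliding-jaw bench clamp bolted to the bench, base 94 mm (x) by 275 mm (y), two steel rails along y, tops 32 mm above the bench. Origin at bench height where the syringe stands; z up. Fixed jaw on its -y side, moving jaw on its +y side, closing towards -y. Between the jaws, over 4 N on the glass counts as gripped (some 18 N push on the stiff jaw), over 60 N as crushed.
- fixed_jaw: Grey block with a black rubber V facing that opens to the clamp's +y, 74 mm wide, from 32 to 80 mm above the bench. Same origin and axes as the clamp; it does not move.
- jaw: Moving jaw: grey block, top 79 mm above the bench, with a flat black rubber face 60 by 40 mm and a low carriage behind it (top 54 mm). Slides stiffly (about 9 N) along the clamp's y and stays, still pressing, where left. Origin at bench height, axes as the clamp's: its y in the clamp frame is 20 to 40 mm at the start, -2.4 mm (within 1) when shut on the syringe. Rubber face at its own y = +20 mm.
- jaw_post (a point): Upright black thumb post on the carriage of the moving jaw, 18 mm across, from 54 to 108 mm above the bench: take it between two fingers across the sliding direction, or push it. This point: on its axis, 94 mm above the bench, 95 mm behind the jaw's origin (+y); with the jaw shut it is about 95 mm from the syringe's axis.
- barrel: Clear glass syringe barrel, 39 mm across, 140 mm long, with a grey collar 50 mm across at its top, standing loose and nozzle down on the rails; the closing jaw slides it up to 4 mm into the V. 0.22 kg. Black ticks every 10 ml (14.15 mm); the broad black line (4 mm) all round is 40 ml. Origin: centre of its underside, 32 mm above the bench; z up the bore, which is 30 mm wide, its floor at z = 8 mm.
- plunger: White plunger, 28.4 mm across and 138 mm long, all the way down in the barrel; it slides freely and can tilt about 1 degree. On top an aluminium neck 18 mm across and 18 mm high, then the button. 0.15 to 0.26 kg. Origin: centre of its underside, z up. In the barrel's frame it is at z = 8 mm when home and 64.6 mm at the 40 ml line.
- button (a point): Centre of the plunger's round aluminium button, 30 mm across and 22 mm high, 167 mm above the plunger's origin; 207 mm above the bench when home. The collar of the barrel is 24 mm below the underside of the button.
- beaker: Bystander: glass beaker, 66 mm across, 85 mm high. Origin under its centre.
- filter_holder: Bystander: white round filter holder, 48 mm across, 34 mm high. Origin under its centre.
- vial_a: Bystander: small glass vial with a blue cap, 27 mm across, 62 mm high. Origin under its centre.
- vial_b: Bystander: small glass vial with a blue cap, as the other. Origin under its centre.
- amber_bottle: Bystander: amber bottle with a blue cap, 84 mm across, 190 mm high. Origin under its centre.
- weigh_dish: Bystander: shallow white plastic dish, 85 mm square, 22 mm high. Origin under its centre.
- spatula: Bystander: spatula 190 mm long lying on the bench.
Mind the look-alikes: they are no part of the job. There is more than one size of the plunger; the one meant has the size given above. Of the things that look like the barrel, the smaller one is meant.

How it is judged:
On the way, in this order (a step that is already met when the one before it is completed fails the run):
1. the barrel is gripped between the moving jaw and the fixed jaw (contact force between jaw and barrel above 4 N and contact force between fixed_jaw and barrel above 2 N), for 0.2 s.
2. the plunger is drawn to the broad line (z of plunger in the frame of barrel between 0.0596 and 0.0696 m and contact force between the fingers and plunger above 1 N), for 0.2 s.
At the end, for the whole second after the job is handed in: The gripper holds the plunger at rest, its underside within 5 mm of the broad line, straight in the bore, pressing the barrel with under 8 N; the barrel is upright within 1.7 degrees, raised no more than 4 mm and between the jaws, the moving one still shut on it within 2 mm (all of step 2 and contact force between plunger and barrel below 8 N and angle between the z axis of plunger and the z axis of barrel, either way round below 0.04 rad and linear speed of plunger below 0.01 m/s and z of barrel in the frame of clamp below 0.036 m and angle between barrel's own z axis and vertical below 0.03 rad and y of jaw in the frame of clamp below 0 m); the arm keeps its last pose, push and grip.
It fails at once if the plunger is drawn more than 10 mm before the jaw is shut (z of plunger in the frame of barrel above 0.018 m and y of jaw in the frame of clamp above 0.004 m).
It fails at once if the glass is crushed in the clamp (over 60 N) (contact force between jaw and barrel above 60 N).
It fails at once if the plunger is cocked in the bore (over 20 N between plunger and barrel) (contact force between plunger and barrel above 20 N).
It fails at once if the barrel is pulled up (8 mm) or tipped (3.5 degrees) (z of barrel in the frame of clamp above 0.04 m or angle between barrel's own z axis and vertical above 0.06 rad).
It fails at once if another thing on the bench is moved by more than 30 mm (distance of any of beaker, filter_holder, vial_a, vial_b, amber_bottle, weigh_dish, spatula from where it was at the start of the episode above 0.03 m).
It also fails if it takes over 48 s, if anything falls off the work surface, if the arm or the gripper's body presses on something with over 40 N, if the wrist force passes 120 N, or if a joint passes its speed limit or range.

## Robot

A 6-joint arm with a two-finger parallel gripper is mounted at the origin on the work surface. World frame = base frame: x ahead of the robot, y to its left, z up, the work surface at z = 0. Lengths are in m, angles in rad, forces in N, time in s.
With the tool pointing down it reaches from about 0.35 to 0.975 m from the base axis. Payload 4.9 kg.
Tool frame: the origin (TCP) lies midway between the tips of the shut fingers; the grasp point (between the pads) lies 19 mm behind it; z points along the fingers, y is the line along which they close (so a half turn about z gives the same grasp; the last joint's range is limited). The gripper opens to 85 mm and grips with 20 to 120 N. Pads are 22 mm wide; open, the fingers measure 114 mm over their backs; the gripper's body (76 mm by 85 mm) begins 54 mm behind the grasp point. The pads swing forward as they close: fully open they stand 13 mm farther back than shut.
Start: joints at [1.085, 0.053, 1.613, -0, 1.476, -0.119], TCP at [0.224, 0.583, 0.211] pointing down, gripper open.
Joint ranges: [-3.01, 3.01], [-1.01, 2.22], [0.06, 2.58], [-1.02, 4.17], [0.09, 2.62], [-3.14, 3.14]. Speed limits (rad/s): [2.57, 2.57, 3.14, 3.14, 3.14, 3.14].

## Interface

Orientations are given as a rotation vector (axis times angle).
In Python, from station import ctrl gives the robot as it stands.
- The arm moves only by the tool carry_out, never from a script. Its argument "moves" is a list of rows, each an object of numbers: "x", "y", "z": the shift along the tool's x, y, z in units of 25 mm (1.0 is 25 mm); "turn": the turn about the tool's z in rad. In form: [{"x": .., "y": .., "z": .., "turn": ..}, ...]. A call has exactly 8 rows; each row shifts and turns the commanded pose from where the row before left it, along the tool's axes as they then stand; what a row does not reach is not made up. A row lasts 1/10 s, in which the tool goes at most 50 mm and 8.59 degrees, less where a joint would pass 70% of its speed; a pose out of reach is approached as far as the arm can. A call is refused whole if a number of a shift passes 1 or a number of a turn 0.15, either way. A call with a gripper value outside its range is refused whole. "grip" is the finger opening in mm, from 0 to 85.4, set as the call begins (left out, the last holds). The fingers move at their own pace and stop on an object; "newtons" is the grip in N (left out, the last holds). Time passes only in rows, so rows that do not move let the fingers close, or fill a call up. It gives the time, the measured TCP pose, the force, the opening and the grip force at its end, in the units of the state.
- ctrl.get_obs(): the state, without advancing time (a new reading comes with each control period).
- ctrl.get_image(name): name is "scene" or "top" or "wrist"; returns the picture (480x640x3 uint8, red, green, blue); there is no depth.
- ctrl.calibration(name): a dict with "fx", "fy", "cx", "cy" (pixels), "k1" (the pictures are not rectified: a ray, as slopes to the right and down, at radius r is drawn at 1 + k1 r^2 times it, then the intrinsics apply), "R" (3x3) and "t" (3): a world point X has camera coordinates R X + t; the wrist camera has in their place "T_tool_cam" (4x4, takes a point from camera to tool coordinates, whose origin is the TCP and whose axes are the flange's). Camera axes: x right, y down, z forward; pixel columns grow to the right and rows downward; lengths in m; the calibration is good to about 2 mm. A picture is of the moment at which its call begins: read the wrist's pose just before it. calibration takes no time and is no camera call.
- ctrl.finish_job(): hands the job in; it is judged then, once.
Trained networks look in the newest picture that a camera, given by its name, has taken for a name from the list of things; names that differ only in an ending like _2 or _b are one class to them, and where a whole thing is asked for, a point or a joint stands for the part that bears it (a point fixed in the world has none). Each returns a list of dicts, best first, with "confidence" (0 to 1); they miss things now and then, are a little off and sometimes report something else, mostly with a low value. They report only what shows in the picture. A call takes as long as a camera call. They do not tell look-alikes from the thing itself.
- ctrl.look_for(camera, query): "rect" ([left, top, width, height] in pixels, round what is visible of it).
- ctrl.mark_of(camera, query): "pixel" ([column, row] in pixels: a listed point, or the origin of a listed thing).
The state is a dict: "t": time; "q": joint angles; "dq": joint speeds; "effort": joint torques, N m; "tool_pos": TCP position; "tool_rot": TCP orientation; "contact_force": force on the tool from outside, world axes, zero at the start; "wrist_torque": the same for the moment, N m; "opening": finger opening in m; "grip_force": force on a finger pad.
Only numpy, scipy, OpenCV 4.12 (cv2) and the standard library are available. Lean on these libraries where they do the work, as an engineer would, in place of code of your own. Each camera call takes 0.05 s, during which the arm holds its last target. There are 200 camera calls.

## Working session

There is one attempt and no reset: what is moved stays moved. The work goes in short steps, Python scripts to look and compute and a tool call to move; the robot and the scene stay as the last step left them, time stands still between calls to the robot, and variables do not carry over. Pictures are saved under pics/ and viewed, at most 10 in all, crops included, and the job is handed in when it is done.

Besides the shell and the picture viewer there is one more tool, called as a command line: name --argument value ..., lists and objects as JSON in quotes. carry_out: Moves the arm, as the interface text tells. Its arguments: {"type":"object","properties":{"moves":{"type":"array"},"grip":{"type":"number"},"newtons":{"type":"number"}},"required":["moves"]}

```bash
mkdir -p pics; cat > h.py <<'E'
import numpy as np,cv2
from station import ctrl
from scipy.spatial.transform import Rotation as Ro
def ray(cam,px,obs=None):
    c=ctrl.calibration(cam)
    d=np.array([(px[0]-c['cx'])/c['fx'],(px[1]-c['cy'])/c['fy']]);u=d.copy()
    for _ in range(20): u=d/(1+c['k1']*(u@u))
    v=np.array([u[0],u[1],1.])
    if 'R' in c:
        R=np.array(c['R']);return -R.T@np.array(c['t']),R.T@v
    T=np.array(c['T_tool_cam']);R=Ro.from_rotvec(obs['tool_rot']).as_matrix()
    return R@T[:3,3]+np.array(obs['tool_pos']),R@T[:3,:3]@v
def atz(cam,px,z,obs=None):
    o,v=ray(cam,px,obs);return o+v*(z-o[2])/v[2]
E
python3 - <<'E'
from h import *
o=ctrl.get_obs();print(o)
for c in['scene','top']:
    im=ctrl.get_image(c);cv2.imwrite(f'pics/{c}.png',im[...,::-1])
    C=ctrl.calibration(c);print(c,-np.array(C['R']).T@C['t'])
    for q,z in[('button',.207),('jaw_post',.094),('barrel',.032),('jaw',0),('clamp',0),('fixed_jaw',0)]:
        for d in ctrl.mark_of(c,q)[:4]: print(q,d['confidence'],np.round(d['pixel']),np.round(atz(c,d['pixel'],z),3))
E
```

```text
{'t': 0.0, 'q': array([ 1.08501860e+00,  5.33891936e-02,  1.61432121e+00,  2.59088389e-06,
        1.47603020e+00, -1.19016281e-01]), 'dq': array([ 0.00049394, -0.00131123,  0.00020876, -0.00124269,  0.00094925,
       -0.00151365]), 'effort': array([ 6.43580697e-04, -3.93685985e+01, -3.70177424e+01, -6.18362424e-05,
        7.14043636e-03,  1.69011071e-05]), 'tool_pos': array([0.22380707, 0.58281914, 0.20992679]), 'tool_rot': array([-0.572767  , -3.08828395,  0.00321902]), 'contact_force': array([-0.42700574,  0.98183195,  0.5371801 ]), 'wrist_torque': array([ 0.04056952, -0.00589008,  0.01734255]), 'grip_force': 0.0, 'opening': 0.08520606480061081}
scene [ 1.52801335 -0.12604745  1.09782812]
button 0.7 [268. 249.] [ 0.648 -0.166  0.207]
button 0.45 [313. 218.] [ 0.549 -0.042  0.207]
jaw_post 0.82 [362. 253.] [0.587 0.086 0.094]
barrel 0.75 [315. 266.] [ 0.562 -0.044  0.032]
barrel 0.65 [253. 261.] [ 0.518 -0.22   0.032]
barrel 0.62 [458. 217.] [0.415 0.424 0.032]
jaw 0.65 [326. 274.] [ 0.568 -0.012  0.   ]
jaw 0.32 [314. 220.] [ 0.33  -0.021  0.   ]
clamp 0.67 [315. 271.] [ 0.549 -0.042  0.   ]
fixed_jaw 0.75 [318. 268.] [ 0.539 -0.035  0.   ]
fixed_jaw 0.23 [340. 300.] [0.665 0.015 0.   ]
top [0.45340662 0.00228998 1.2135233 ]
button 0.62 [330. 239.] [ 0.551 -0.04   0.207]
jaw_post 0.67 [278. 226.] [0.593 0.089 0.094]
jaw_post 0.58 [149. 306.] [0.387 0.401 0.094]
barrel 0.57 [390. 272.] [ 0.481 -0.209  0.032]
barrel 0.55 [330. 246.] [ 0.547 -0.047  0.032]
barrel 0.36 [328. 245.] [ 0.551 -0.042  0.032]
jaw 0.86 [314. 243.] [ 0.559 -0.004  0.   ]
jaw 0.73 [329. 246.] [ 0.551 -0.046  0.   ]
clamp 0.79 [329. 244.] [ 0.557 -0.047  0.   ]
fixed_jaw 0.92 [324. 247.] [ 0.548 -0.033  0.   ]
fixed_jaw 0.21 [455. 338.] [ 0.305 -0.394  0.   ]
```

View pics/scene.png

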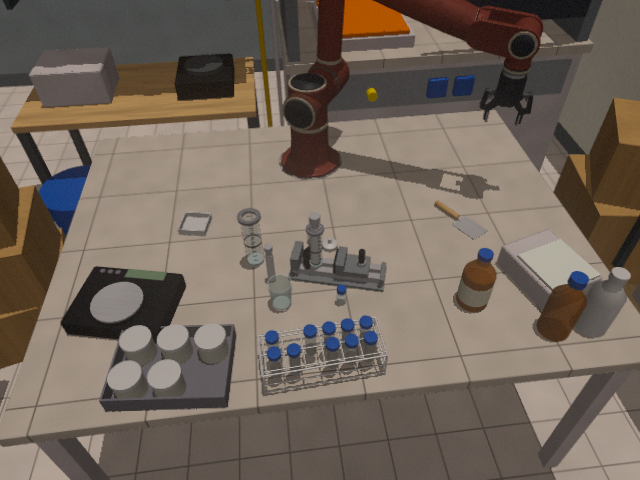

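View pics/top.png

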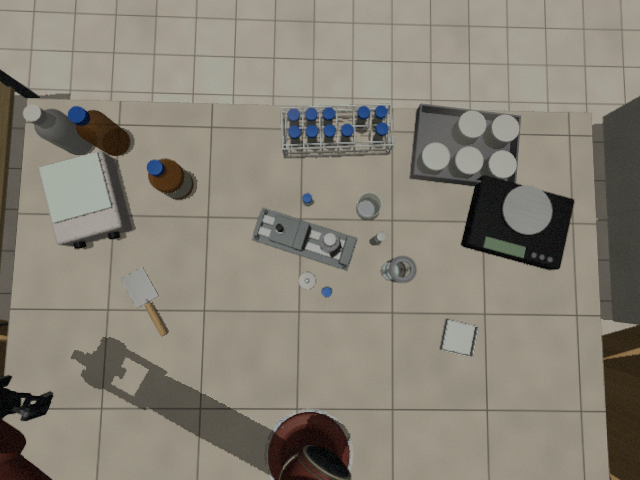

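The middle of the bench holds the clamp, with the small syringe at scene (315,225) / top (330,240) and the thumb post at scene (362,255) / top (278,227). The larger look-alike barrel stands at scene (250,235) and the loose plunger at (268,262). The detections fit: syringe at about (0.55,-0.042), post at about (0.59,0.088), and clamp y at about 73°. First I go above the post.

```bash
cat >> h.py <<'E'
def plan(p,yaw,n):
    """rows to world TCP p, tool-x yaw (deg), in n rows"""
    o=ctrl.get_obs();R=Ro.from_rotvec(o['tool_rot']).as_matrix();P=np.array(o['tool_pos'])
    y0=np.arctan2(R[1,0],R[0,0]);dt=-(np.radians(yaw)-y0);dt=(dt+np.pi)%(2*np.pi)-np.pi
    print('pos',P.round(4),'yaw',np.degrees(y0).round(2),'tilt',R[:2,2].round(4),'turn',round(dt,3))
    D=(np.array(p)-P)/n
    for i in range(n):
        s=R.T@D/.025;print({k:float(round(v,2)) for k,v in zip(('x','y','z','turn'),[*s,dt/n])})
        R=R@Ro.from_rotvec([0,0,dt/n]).as_matrix()
E
python3 -c "
from h import *
plan([.565,.09,.25],73.1,24)"
```

```text
pos [0.2241 0.5834 0.2112] yaw 158.98 tilt [-0.  0.] turn 1.499
{'x': -0.83, 'y': -0.56, 'z': -0.06, 'turn': 0.06}
{'x': -0.86, 'y': -0.51, 'z': -0.06, 'turn': 0.06}
{'x': -0.89, 'y': -0.46, 'z': -0.06, 'turn': 0.06}
{'x': -0.92, 'y': -0.4, 'z': -0.06, 'turn': 0.06}
{'x': -0.94, 'y': -0.34, 'z': -0.06, 'turn': 0.06}
{'x': -0.96, 'y': -0.28, 'z': -0.06, 'turn': 0.06}
{'x': -0.97, 'y': -0.22, 'z': -0.06, 'turn': 0.06}
{'x': -0.99, 'y': -0.16, 'z': -0.06, 'turn': 0.06}
{'x': -0.99, 'y': -0.1, 'z': -0.06, 'turn': 0.06}
{'x': -1.0, 'y': -0.04, 'z': -0.06, 'turn': 0.06}
{'x': -1.0, 'y': 0.03, 'z': -0.06, 'turn': 0.06}
{'x': -1.0, 'y': 0.09, 'z': -0.06, 'turn': 0.06}
{'x': -0.99, 'y': 0.15, 'z': -0.06, 'turn': 0.06}
{'x': -0.98, 'y': 0.21, 'z': -0.06, 'turn': 0.06}
{'x': -0.96, 'y': 0.27, 'z': -0.06, 'turn': 0.06}
{'x': -0.94, 'y': 0.33, 'z': -0.06, 'turn': 0.06}
{'x': -0.92, 'y': 0.39, 'z': -0.06, 'turn': 0.06}
{'x': -0.89, 'y': 0.45, 'z': -0.06, 'turn': 0.06}
{'x': -0.87, 'y': 0.5, 'z': -0.06, 'turn': 0.06}
{'x': -0.83, 'y': 0.55, 'z': -0.06, 'turn': 0.06}
{'x': -0.8, 'y': 0.6, 'z': -0.06, 'turn': 0.06}
{'x': -0.76, 'y': 0.65, 'z': -0.06, 'turn': 0.06}
{'x': -0.71, 'y': 0.7, 'z': -0.06, 'turn': 0.06}
{'x': -0.67, 'y': 0.74, 'z': -0.06, 'turn': 0.06}
```

carry_out --moves '[{"x": -0.83,"y": -0.56,"z": -0.06,"turn": 0.06},{"x": -0.86,"y": -0.51,"z": -0.06,"turn": 0.06},{"x": -0.89,"y": -0.46,"z": -0.06,"turn": 0.06},{"x": -0.92,"y": -0.4,"z": -0.06,"turn": 0.06},{"x": -0.94,"y": -0.34,"z": -0.06,"turn": 0.06},{"x": -0.96,"y": -0.28,"z": -0.06,"turn": 0.06},{"x": -0.97,"y": -0.22,"z": -0.06,"turn": 0.06},{"x": -0.99,"y": -0.16,"z": -0.06,"turn": 0.06}]'

```text
t: 1.5
tool_pos: [0.3401, 0.4192, 0.2234]
tool_rot: [1.294, 2.863, 0.001]
contact_force: [-0.4, 0.1, 0.2]
opening: 0.0853
grip_force: 0.0
```

carry_out --moves '[{"x": -0.99,"y": -0.1,"z": -0.06,"turn": 0.06},{"x": -1.0,"y": -0.04,"z": -0.06,"turn": 0.06},{"x": -1.0,"y": 0.03,"z": -0.06,"turn": 0.06},{"x": -1.0,"y": 0.09,"z": -0.06,"turn": 0.06},{"x": -0.99,"y": 0.15,"z": -0.06,"turn": 0.06},{"x": -0.98,"y": 0.21,"z": -0.06,"turn": 0.06},{"x": -0.96,"y": 0.27,"z": -0.06,"turn": 0.06},{"x": -0.94,"y": 0.33,"z": -0.06,"turn": 0.06}]'

```text
t: 2.3
tool_pos: [0.4584, 0.258, 0.2355]
tool_rot: [1.938, 2.473, 0.001]
contact_force: [0.2, -0.4, 0.3]
opening: 0.0857
grip_force: 0.0
```

carry_out --moves '[{"x": -0.92,"y": 0.39,"z": -0.06,"turn": 0.06},{"x": -0.89,"y": 0.45,"z": -0.06,"turn": 0.06},{"x": -0.87,"y": 0.5,"z": -0.06,"turn": 0.06},{"x": -0.83,"y": 0.55,"z": -0.06,"turn": 0.06},{"x": -0.8,"y": 0.6,"z": -0.06,"turn": 0.07},{"x": -0.76,"y": 0.65,"z": -0.06,"turn": 0.07},{"x": -0.71,"y": 0.7,"z": -0.06,"turn": 0.07},{"x": -0.67,"y": 0.74,"z": -0.06,"turn": 0.07}]'

```text
t: 3.1
tool_pos: [0.5784, 0.0982, 0.2474]
tool_rot: [2.509, 1.891, 0.0]
contact_force: [0.9, 0.2, -0.2]
opening: 0.0853
grip_force: 0.0
```

```bash
python3 - <<'E'
from h import *
o=ctrl.get_obs();print(o['t'],o['tool_pos'],o['contact_force'])
im=ctrl.get_image('wrist');cv2.imwrite('pics/w1.png',im[...,::-1])
for q,z in[('button',.207),('jaw_post',.094),('barrel',.032),('jaw',0),('clamp',0),('fixed_jaw',0)]:
    for d in ctrl.mark_of('wrist',q)[:3]: print(q,d['confidence'],np.round(d['pixel'],1),np.round(atz('wrist',d['pixel'],z,o),4))
E
```

```text
3.1 [0.57842188 0.09819771 0.2473809 ] [ 0.92837876  0.24355508 -0.19876558]
button 0.93 [332.9 459.1] [ 0.5484 -0.0405  0.207 ]
jaw_post 0.64 [334.8 219.3] [0.5887 0.0863 0.094 ]
barrel 0.74 [331.5 315.7] [ 0.5544 -0.0346  0.032 ]
barrel 0.55 [316.1 432.7] [ 0.4944 -0.1825  0.032 ]
jaw 0.84 [329.8 279.2] [ 0.561 -0.007  0.   ]
clamp 0.89 [325.7 309.3] [ 0.5462 -0.0425  0.    ]
```

View pics/w1.png

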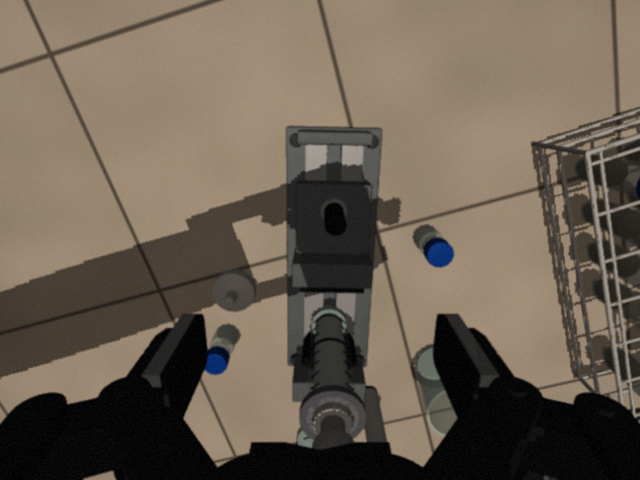

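The wrist view shows the post (334,208) on its carriage and the syringe with its collar at (333,410), all in line with the clamp. Two vials flank the clamp at (435,245) and (218,360), lower than my finger tips will go.

```bash
python3 -c "
from h import *
plan([.5887,.0866,.075],72.8,8)"
```

```text
pos [0.5773 0.0998 0.2471] yaw 74.27 tilt [-0.0003  0.0002] turn 0.026
{'x': -0.05, 'y': 0.07, 'z': 0.86, 'turn': 0.0}
{'x': -0.05, 'y': 0.07, 'z': 0.86, 'turn': 0.0}
{'x': -0.05, 'y': 0.07, 'z': 0.86, 'turn': 0.0}
{'x': -0.05, 'y': 0.07, 'z': 0.86, 'turn': 0.0}
{'x': -0.05, 'y': 0.07, 'z': 0.86, 'turn': 0.0}
{'x': -0.05, 'y': 0.07, 'z': 0.86, 'turn': 0.0}
{'x': -0.05, 'y': 0.07, 'z': 0.86, 'turn': 0.0}
{'x': -0.05, 'y': 0.07, 'z': 0.86, 'turn': 0.0}
```

carry_out --moves '[{"x": -0.1,"y": 0.2,"z": 0.5,"turn": 0.026},{"x": -0.2,"y": 0.2,"z": 0.9,"turn": 0},{"x": -0.08,"y": 0.16,"z": 1.0,"turn": 0},{"x": 0,"y": 0,"z": 1.0,"turn": 0},{"x": 0,"y": 0,"z": 1.0,"turn": 0},{"x": 0,"y": 0,"z": 1.0,"turn": 0},{"x": 0,"y": 0,"z": 0.9,"turn": 0},{"x": 0,"y": 0,"z": 0.58,"turn": 0}]'

```text
t: 4.25
tool_pos: [0.5867, 0.0862, 0.072]
tool_rot: [-2.529, -1.861, 0.005]
contact_force: [-0.2, -0.9, 0.1]
opening: 0.0855
grip_force: 0.0
```

```bash
python3 - <<'E'
from h import *
o=ctrl.get_obs();im=ctrl.get_image('wrist');cv2.imwrite('pics/w2.png',im[...,::-1])
for d in ctrl.mark_of('wrist','jaw_post'): print(d,atz('wrist',d['pixel'],.094,o))
plan([.5887,.0866,.075],72.8,8)
E
```

```text
{'pixel': [323.1, 317.7], 'confidence': 0.77} [0.58865803 0.0862093  0.094     ]
pos [0.5861 0.0861 0.0718] yaw 72.7 tilt [-0.0058 -0.0001] turn -0.002
{'x': 0.01, 'y': 0.01, 'z': -0.02, 'turn': -0.0}
{'x': 0.01, 'y': 0.01, 'z': -0.02, 'turn': -0.0}
{'x': 0.01, 'y': 0.01, 'z': -0.02, 'turn': -0.0}
{'x': 0.01, 'y': 0.01, 'z': -0.02, 'turn': -0.0}
{'x': 0.01, 'y': 0.01, 'z': -0.02, 'turn': -0.0}
{'x': 0.01, 'y': 0.01, 'z': -0.02, 'turn': -0.0}
{'x': 0.01, 'y': 0.01, 'z': -0.02, 'turn': -0.0}
{'x': 0.01, 'y': 0.01, 'z': -0.02, 'turn': -0.0}
```

View pics/w2.png

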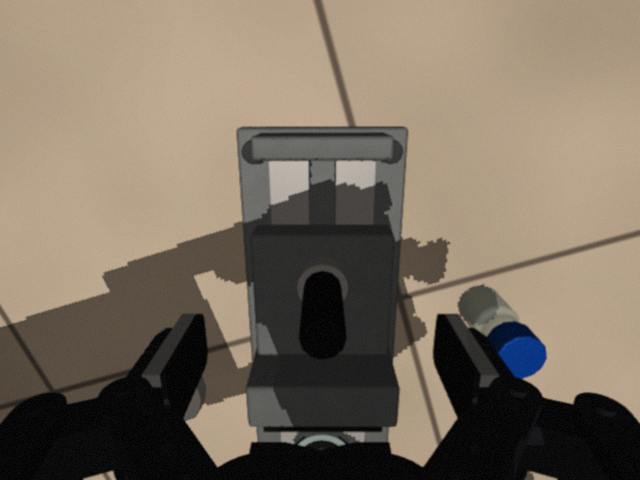

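The post is between the fingers at (323,320), and the vial is clear outside the right finger. I close the gripper.

carry_out --moves '[{"y": 0.03},{"y": 0.03},{},{},{},{},{},{}]' --grip 10 --newtons 60

```text
validation failed for argument at $.mo...
```

```bash
python3 -c "
from h import *
o=ctrl.get_obs();print(o['contact_force'],o['opening'],o['grip_force']);plan([.5887,.0866,.075],72.8,1)"
```

```text
[0.82017285 0.0602182  0.1520414 ] 0.08516641251776413 0.0
pos [0.5861 0.0861 0.0718] yaw 72.7 tilt [-0.0058 -0.0001] turn -0.002
{'x': 0.05, 'y': 0.09, 'z': -0.13, 'turn': -0.0}
```

carry_out --moves '[{"x": 0,"y": 0.04,"z": 0,"turn": 0},{"x": 0,"y": 0.04,"z": 0,"turn": 0},{"x": 0,"y": 0,"z": 0,"turn": 0},{"x": 0,"y": 0,"z": 0,"turn": 0},{"x": 0,"y": 0,"z": 0,"turn": 0},{"x": 0,"y": 0,"z": 0,"turn": 0},{"x": 0,"y": 0,"z": 0,"turn": 0},{"x": 0,"y": 0,"z": 0,"turn": 0}]' --grip 10 --newtons 60

```text
t: 5.15
tool_pos: [0.5878, 0.0864, 0.0764]
tool_rot: [-2.526, -1.859, 0.007]
contact_force: [-11.7, 2.4, 10.4]
opening: 0.0149
grip_force: 58.4
```

```bash
python3 -c "
from h import *
o=ctrl.get_obs();print(o['contact_force'],o['opening'],o['grip_force']);plan([.5887,.0866,.075],72.8,1)"
```

```text
[-11.68200484   2.37063918  10.4201018 ] 0.01492973373814596 58.43086838722229
pos [0.5878 0.0864 0.0764] yaw 72.71 tilt [-0.0068  0.0017] turn -0.002
{'x': 0.02, 'y': 0.03, 'z': 0.05, 'turn': -0.0}
```

carry_out --moves '[{"x": -0.1,"y": -0.03,"z": -0.05,"turn": 0},{"x": -0.15,"y": -0.03,"z": -0.05,"turn": 0},{"x": -0.2,"y": 0,"z": 0,"turn": 0},{"x": -0.2,"y": 0,"z": 0,"turn": 0},{"x": -0.2,"y": 0,"z": 0,"turn": 0},{"x": -0.2,"y": 0,"z": 0,"turn": 0},{"x": -0.1,"y": 0,"z": 0,"turn": 0},{"x": 0,"y": 0,"z": 0,"turn": 0}]'

```text
t: 5.95
tool_pos: [0.5798, 0.0605, 0.0765]
tool_rot: [-2.527, -1.859, -0.004]
contact_force: [2.8, 7.2, -5.5]
opening: 0.0149
grip_force: 59.3
```

```bash
cat >> h.py <<'E'
def st():
    o=ctrl.get_obs();R=Ro.from_rotvec(o['tool_rot']).as_matrix()
    print(round(o['t'],2),o['tool_pos'].round(4),'Ftool',(R.T@o['contact_force']).round(1),'tilt',R[:2,2].round(4),'open',round(o['opening']*1e3,1),round(o['grip_force'],1),'T',o['wrist_torque'].round(2))
E
python3 -c "
from h import *
st();plan([.5488,-.0405,.0764],72.8,1)"
```

```text
5.95 [0.5798 0.0605 0.0765] Ftool [7.7 0.5 5.6] tilt [-0.0006  0.0048] open 14.9 59.3 T [ 1.15 -0.33  0.  ]
pos [0.5798 0.0605 0.0765] yaw 72.68 tilt [-0.0006  0.0048] turn -0.002
{'x': -4.23, 'y': 0.02, 'z': -0.01, 'turn': -0.0}
```

carry_out --moves '[{"x": -0.04,"y": 0,"z": 0,"turn": 0},{"x": -0.04,"y": 0,"z": 0,"turn": 0},{"x": -0.04,"y": 0,"z": 0,"turn": 0},{"x": -0.04,"y": 0,"z": 0,"turn": 0},{"x": -0.04,"y": 0,"z": 0,"turn": 0},{"x": -0.04,"y": 0,"z": 0,"turn": 0},{"x": -0.04,"y": 0,"z": 0,"turn": 0},{"x": -0.04,"y": 0,"z": 0,"turn": 0}]'

```text
t: 6.75
tool_pos: [0.5776, 0.0535, 0.0765]
tool_rot: [-2.527, -1.859, -0.005]
contact_force: [3.6, 8.8, -6.1]
opening: 0.0144
grip_force: 59.3
```

```bash
python3 -c "
from h import *
st();plan([.5488,-.0405,.0764],72.8,1)"
```

```text
6.75 [0.5776 0.0535 0.0765] Ftool [9.5 0.8 6.1] tilt [-0.0001  0.0058] open 14.4 59.3 T [ 1.46 -0.45 -0.02]
pos [0.5776 0.0535 0.0765] yaw 72.69 tilt [-0.0001  0.0058] turn -0.002
{'x': -3.93, 'y': 0.02, 'z': -0.02, 'turn': -0.0}
```

```bash
python3 - <<'E'
from h import *
o=ctrl.get_obs();im=ctrl.get_image('wrist');cv2.imwrite('pics/w3.png',im[...,::-1])
for q,z in(('jaw_post',.094),('jaw',0),('clamp',0)):
  for d in ctrl.mark_of('wrist',q): print(q,d,atz('wrist',d['pixel'],z,o))
for c in('scene','top'):
  ctrl.get_image(c)
  for d in ctrl.mark_of(c,'jaw_post')[:1]: print(d,atz(c,d['pixel'],.094))
E
```

```text
jaw_post {'pixel': [319.5, 316.9], 'confidence': 0.93} [0.5774871  0.05176252 0.094     ]
jaw {'pixel': [320.3, 372.1], 'confidence': 0.84} [ 0.54877248 -0.04193219  0.        ]
clamp {'pixel': [321.2, 372.2], 'confidence': 0.8} [ 0.54936304 -0.04220436  0.        ]
{'pixel': [351.8, 252.8], 'confidence': 0.76} [0.58104669 0.05787022 0.094     ]
{'pixel': [289.8, 233.0], 'confidence': 0.55} [0.5749207  0.05765632 0.094     ]
```

View pics/w3.png

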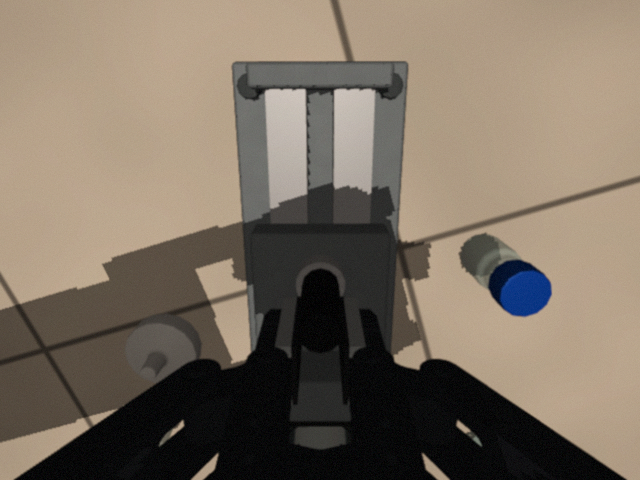

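The post is still square between the pads at (320,310) and the carriage edge has kept its place in the image (row 225), so there is no slip. I continue gently.

carry_out --moves '[{"x": -0.03,"y": 0,"z": 0,"turn": 0},{"x": -0.03,"y": 0,"z": 0,"turn": 0},{"x": -0.03,"y": 0,"z": 0,"turn": 0},{"x": -0.03,"y": 0,"z": 0,"turn": 0},{"x": -0.02,"y": 0,"z": 0,"turn": 0},{"x": -0.02,"y": 0,"z": 0,"turn": 0},{"x": 0,"y": 0,"z": 0,"turn": 0},{"x": 0,"y": 0,"z": 0,"turn": 0}]'

```text
t: 7.95
tool_pos: [0.5767, 0.0506, 0.0765]
tool_rot: [-2.526, -1.858, -0.008]
contact_force: [4.0, 10.9, -7.7]
opening: 0.0152
grip_force: 59.2
```

```bash
python3 -c "
from h import *
st();plan([.5488,-.0405,.0764],72.8,1)"
```

```text
7.95 [0.5767 0.0506 0.0765] Ftool [11.5  0.6  7.7] tilt [0.0007 0.0075] open 15.2 59.2 T [ 1.95 -0.61 -0.05]
pos [0.5767 0.0506 0.0765] yaw 72.69 tilt [0.0007 0.0075] turn -0.002
{'x': -3.81, 'y': 0.02, 'z': -0.02, 'turn': -0.0}
```

carry_out --moves '[{"x": -0.03,"y": 0,"z": 0,"turn": 0},{"x": -0.03,"y": 0,"z": 0,"turn": 0},{"x": -0.03,"y": 0,"z": 0,"turn": 0},{"x": -0.03,"y": 0,"z": 0,"turn": 0},{"x": 0,"y": 0,"z": 0,"turn": 0},{"x": 0,"y": 0,"z": 0,"turn": 0},{"x": 0,"y": 0,"z": 0,"turn": 0},{"x": 0,"y": 0,"z": 0,"turn": 0}]'

```text
t: 8.75
tool_pos: [0.5762, 0.0488, 0.0765]
tool_rot: [-2.525, -1.858, -0.011]
contact_force: [6.2, 14.1, -7.9]
opening: 0.0151
grip_force: 59.1
```

```bash
python3 -c "
from h import *
st();plan([.5488,-.0405,.0764],72.8,1)"
```

```text
8.75 [0.5762 0.0488 0.0765] Ftool [15.2  1.7  8.1] tilt [0.0018 0.0097] open 15.1 59.1 T [ 2.47 -0.91 -0.05]
pos [0.5762 0.0488 0.0765] yaw 72.68 tilt [0.0018 0.0097] turn -0.002
{'x': -3.74, 'y': 0.02, 'z': -0.03, 'turn': -0.0}
```

carry_out --moves '[{"x": -0.03,"y": 0,"z": 0,"turn": 0},{"x": -0.03,"y": 0,"z": 0,"turn": 0},{"x": -0.03,"y": 0,"z": 0,"turn": 0},{"x": -0.03,"y": 0,"z": 0,"turn": 0},{"x": 0,"y": 0,"z": 0,"turn": 0},{"x": 0,"y": 0,"z": 0,"turn": 0},{"x": 0,"y": 0,"z": 0,"turn": 0},{"x": 0,"y": 0,"z": 0,"turn": 0}]'

```text
t: 9.55
tool_pos: [0.5762, 0.0488, 0.0766]
tool_rot: [-2.523, -1.856, -0.02]
contact_force: [8.8, 23.0, -10.6]
opening: 0.0149
grip_force: 58.8
```

```bash
python3 -c "
from h import *
st();plan([.5488,-.0405,.0764],72.8,1)"
```

```text
9.55 [0.5762 0.0488 0.0766] Ftool [24.4  1.6 11. ] tilt [0.0045 0.0154] open 14.9 58.8 T [ 3.91 -1.5  -0.02]
pos [0.5762 0.0488 0.0766] yaw 72.68 tilt [0.0045 0.0154] turn -0.002
{'x': -3.74, 'y': 0.02, 'z': -0.05, 'turn': -0.0}
```

carry_out --moves '[{"x": -0.03,"y": 0,"z": 0,"turn": 0},{"x": -0.03,"y": 0,"z": 0,"turn": 0},{"x": -0.03,"y": 0,"z": 0,"turn": 0},{"x": -0.03,"y": 0,"z": 0,"turn": 0},{"x": 0,"y": 0,"z": 0,"turn": 0},{"x": 0,"y": 0,"z": 0,"turn": 0},{"x": 0,"y": 0,"z": 0,"turn": 0},{"x": 0,"y": 0,"z": 0,"turn": 0}]'

```text
t: 10.35
tool_pos: [0.5762, 0.0488, 0.0766]
tool_rot: [-2.52, -1.854, -0.029]
contact_force: [14.0, 31.8, -12.7]
opening: 0.015
grip_force: 58.7
```

```bash
python3 -c "
from h import *
st();plan([.5488,-.0405,.0764],72.8,1)"
```

```text
10.35 [0.5762 0.0488 0.0766] Ftool [34.3  3.9 13.5] tilt [0.0072 0.0211] open 15.0 58.7 T [ 5.45 -2.14 -0.05]
pos [0.5762 0.0488 0.0766] yaw 72.68 tilt [0.0072 0.0211] turn -0.002
{'x': -3.74, 'y': 0.02, 'z': -0.07, 'turn': -0.0}
```

The jaw is shut: the push rose to 34 N with no further travel. I release the post.

carry_out --moves '[{"x": 0,"y": 0,"z": 0,"turn": 0},{"x": 0,"y": 0,"z": 0,"turn": 0},{"x": 0,"y": 0,"z": 0,"turn": 0},{"x": 0,"y": 0,"z": 0,"turn": 0},{"x": 0,"y": 0,"z": 0,"turn": 0},{"x": 0,"y": 0,"z": 0,"turn": 0},{"x": 0,"y": 0,"z": -0.5,"turn": 0},{"x": 0,"y": 0,"z": -1,"turn": 0}]' --grip 85

```text
t: 11.15
tool_pos: [0.5724, 0.0382, 0.1138]
tool_rot: [-2.528, -1.86, 0.006]
contact_force: [0.4, -0.8, 0.3]
opening: 0.085
grip_force: 0.0
```

carry_out --moves '[{"x": 0,"y": 0,"z": -1,"turn": 0},{"x": 0,"y": 0,"z": -1,"turn": 0},{"x": 0,"y": 0,"z": -1,"turn": 0},{"x": 0,"y": 0,"z": -1,"turn": 0},{"x": 0,"y": 0,"z": -1,"turn": 0},{"x": 0,"y": 0,"z": -1,"turn": 0},{"x": 0,"y": 0,"z": -1,"turn": 0},{"x": 0,"y": 0,"z": 0,"turn": 0}]'

```text
t: 11.95
tool_pos: [0.5761, 0.0381, 0.2964]
tool_rot: [2.526, 1.858, 0.011]
contact_force: [0.2, 0.4, 0.5]
opening: 0.0849
grip_force: 0.0
```

```bash
python3 - <<'E'
from h import *
st();o=ctrl.get_obs();im=ctrl.get_image('wrist');cv2.imwrite('pics/w4.png',im[...,::-1])
def m(c,q,z,o=None):
  for d in ctrl.mark_of(c,q)[:2]: print(c,q,d,atz(c,d['pixel'],z,o).round(4))
for q,z in(('jaw_post',.094),('button',.207),('jaw',0),('clamp',0),('barrel',.032)): m('wrist',q,z,o)
for c in('scene','top'):
  ctrl.get_image(c); m(c,'button',.207);m(c,'jaw_post',.094)
plan([.548,-.0419,.245],72.7,1)
E
```

```text
11.95 [0.5761 0.0381 0.2964] Ftool [ 0.5  0.1 -0.5] tilt [ 0.0093 -0.0006] open 84.9 0.0 T [ 0.01  0.06 -0.  ]
wrist jaw_post {'pixel': [314.2, 185.8], 'confidence': 0.61} [0.5766 0.0486 0.094 ]
wrist button {'pixel': [312.7, 345.0], 'confidence': 0.75} [ 0.5468 -0.0431  0.207 ]
wrist button {'pixel': [371.2, 397.0], 'confidence': 0.73} [ 0.5759 -0.1013  0.207 ]
wrist jaw {'pixel': [316.3, 250.9], 'confidence': 0.7} [ 0.5488 -0.047   0.    ]
wrist clamp {'pixel': [225.4, 227.8], 'confidence': 0.7} [0.453  0.0143 0.    ]
wrist clamp {'pixel': [312.9, 249.6], 'confidence': 0.58} [ 0.5453 -0.0442  0.    ]
wrist barrel {'pixel': [318.5, 254.4], 'confidence': 0.65} [ 0.5534 -0.0405  0.032 ]
wrist barrel {'pixel': [307.6, 370.7], 'confidence': 0.57} [ 0.4928 -0.188   0.032 ]
scene button {'pixel': [265.5, 247.7], 'confidence': 0.68} [ 0.6414 -0.1722  0.207 ]
scene button {'pixel': [311.7, 219.0], 'confidence': 0.54} [ 0.5519 -0.0472  0.207 ]
scene jaw_post {'pixel': [347.7, 248.4], 'confidence': 0.65} [0.5627 0.0493 0.094 ]
top button {'pixel': [331.9, 239.8], 'confidence': 0.55} [ 0.5485 -0.0447  0.207 ]
top button {'pixel': [384.0, 235.9], 'confidence': 0.47} [ 0.5594 -0.1649  0.207 ]
top jaw_post {'pixel': [290.7, 233.5], 'confidence': 0.94} [0.5737 0.0553 0.094 ]
top jaw_post {'pixel': [366.9, 211.0], 'confidence': 0.69} [ 0.6352 -0.1395  0.094 ]
pos [0.574  0.0383 0.2898] yaw 72.7 tilt [-0.0007  0.    ] turn -0.0
{'x': -3.37, 'y': -0.04, 'z': 1.79, 'turn': -0.0}
```

View pics/w4.png

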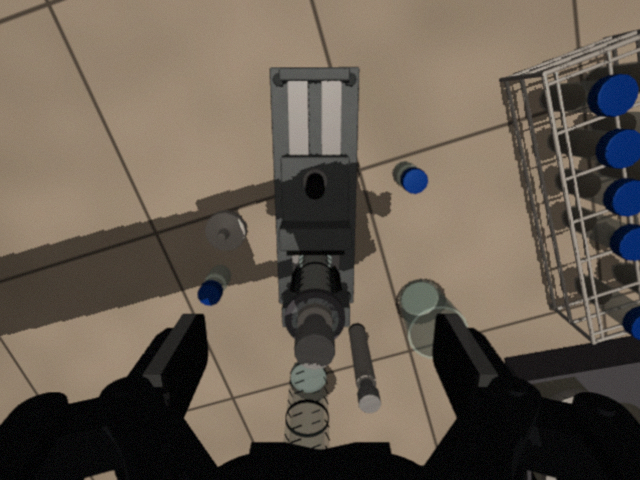

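The jaw is now shut against the syringe. The button is at (315,345), the post at (315,185), and the loose plunger (360,370) and larger barrel (310,400) are well clear of the grasp. I move over the button.

carry_out --moves '[{"x": -0.3,"y": -0.02,"z": 0.1,"turn": 0},{"x": -0.6,"y": -0.02,"z": 0.2,"turn": 0},{"x": -0.7,"y": 0,"z": 0.3,"turn": 0},{"x": -0.7,"y": 0,"z": 0.3,"turn": 0},{"x": -0.6,"y": 0,"z": 0.3,"turn": 0},{"x": -0.4,"y": 0,"z": 0.2,"turn": 0},{"x": -0.09,"y": 0,"z": 0,"turn": 0},{"x": 0,"y": 0,"z": 0,"turn": 0}]'

```text
t: 13.35
tool_pos: [0.5479, -0.0427, 0.2553]
tool_rot: [-2.531, -1.861, -0.0]
contact_force: [0.0, -0.2, 0.9]
opening: 0.0852
grip_force: 0.0
```

```bash
python3 - <<'E'
from h import *
st();ctrl.get_image('top');o=ctrl.get_obs();im=ctrl.get_image('wrist');cv2.imwrite('pics/w5.png',im[...,::-1])
for d in ctrl.mark_of('wrist','button')[:2]: print(d,atz('wrist',d['pixel'],.207,o).round(4))
for d in ctrl.mark_of('wrist','jaw_post')[:2]: print(d,atz('wrist',d['pixel'],.094,o).round(4))
plan([.548,-.0425,.188],72.7,1)
E
```

```text
13.35 [ 0.5479 -0.0427  0.2553] Ftool [-0.2  0.1 -0.9] tilt [0.0002 0.0002] open 85.2 0.0 T [ 0.02  0.02 -0.06]
{'pixel': [318.2, 254.1], 'confidence': 0.89} [ 0.5481 -0.0414  0.207 ]
{'pixel': [383.5, 348.1], 'confidence': 0.79} [ 0.5682 -0.113   0.207 ]
{'pixel': [319.4, 85.7], 'confidence': 0.69} [0.5769 0.0485 0.094 ]
pos [ 0.5484 -0.0419  0.2557] yaw 72.74 tilt [ 0.0008 -0.    ] turn 0.001
{'x': -0.03, 'y': -0.01, 'z': 2.71, 'turn': 0.0}
```

View pics/w5.png

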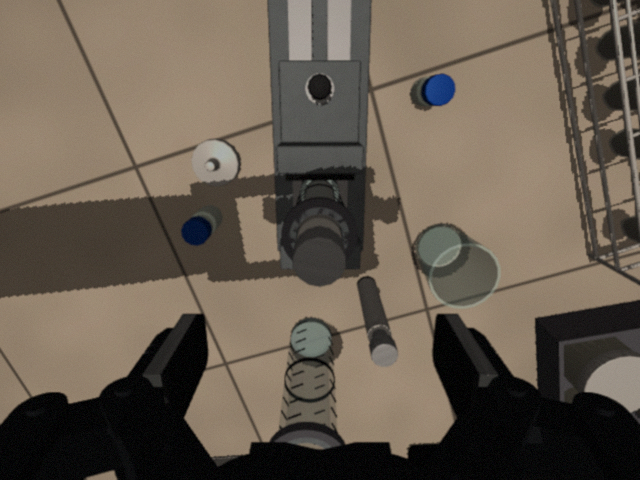

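The button at (320,258) gives (0.548,-0.0415), right under the TCP. I descend and close.

carry_out --moves '[{"x": 0,"y": -0.01,"z": 0.2,"turn": 0},{"x": 0,"y": 0,"z": 0.4,"turn": 0},{"x": 0,"y": 0,"z": 0.6,"turn": 0},{"x": 0,"y": 0,"z": 0.6,"turn": 0},{"x": 0,"y": 0,"z": 0.5,"turn": 0},{"x": 0,"y": 0,"z": 0.3,"turn": 0},{"x": 0,"y": 0,"z": 0.1,"turn": 0},{"x": 0,"y": 0,"z": 0,"turn": 0}]'

```text
t: 14.35
tool_pos: [0.5476, -0.0422, 0.1873]
tool_rot: [-2.53, -1.862, 0.001]
contact_force: [0.2, -1.2, 0.3]
opening: 0.085
grip_force: 0.0
```

carry_out --moves '[{"x": 0,"y": 0,"z": 0,"turn": 0},{"x": 0,"y": 0,"z": 0,"turn": 0},{"x": 0,"y": 0,"z": 0,"turn": 0},{"x": 0,"y": 0,"z": 0,"turn": 0},{"x": 0,"y": 0,"z": 0,"turn": 0},{"x": 0,"y": 0,"z": 0,"turn": 0},{"x": 0,"y": 0,"z": 0,"turn": 0},{"x": 0,"y": 0,"z": 0,"turn": 0}]' --grip 32 --newtons 20

```text
t: 15.15
tool_pos: [0.5477, -0.0423, 0.1877]
tool_rot: [2.53, 1.862, -0.0]
contact_force: [0.4, 0.6, -0.3]
opening: 0.0321
grip_force: 0.0
```

```bash
python3 -c "
from h import *
st()"
```

```text
15.15 [ 0.5477 -0.0423  0.1877] Ftool [0.7 0.2 0.3] tilt [-0. -0.] open 32.1 0.0 T [-0.04  0.02 -0.05]
```

carry_out --moves '[{"x": 0,"y": 0,"z": 0,"turn": 0},{"x": 0,"y": 0,"z": 0,"turn": 0},{"x": 0,"y": 0,"z": 0,"turn": 0},{"x": 0,"y": 0,"z": 0,"turn": 0},{"x": 0,"y": 0,"z": 0,"turn": 0},{"x": 0,"y": 0,"z": 0,"turn": 0},{"x": 0,"y": 0,"z": 0,"turn": 0},{"x": 0,"y": 0,"z": 0,"turn": 0}]' --grip 24 --newtons 20

```text
t: 15.95
tool_pos: [0.5478, -0.0423, 0.1878]
tool_rot: [2.53, 1.862, 0.0]
contact_force: [-0.6, 0.3, 2.2]
opening: 0.0284
grip_force: 20.0
```

```bash
python3 -c "
from h import *
st()"
```

```text
15.95 [ 0.5478 -0.0423  0.1878] Ftool [ 0.1 -0.7 -2.2] tilt [ 0.0002 -0.    ] open 28.4 20.0 T [-0.01  0.09  0.07]
```

Gripped with almost no side force. I firm up the grip and start the draw.

carry_out --moves '[{"x": 0,"y": 0,"z": 0,"turn": 0},{"x": 0,"y": 0,"z": 0,"turn": 0},{"x": 0,"y": 0,"z": 0,"turn": 0},{"x": 0,"y": 0,"z": -0.05,"turn": 0},{"x": 0,"y": 0,"z": -0.1,"turn": 0},{"x": 0,"y": 0,"z": -0.1,"turn": 0},{"x": 0,"y": 0,"z": -0.05,"turn": 0},{"x": 0,"y": 0,"z": 0,"turn": 0}]' --newtons 35

```text
t: 16.75
tool_pos: [0.5478, -0.0423, 0.1953]
tool_rot: [2.53, 1.862, 0.0]
contact_force: [0.3, 0.8, -2.2]
opening: 0.0281
grip_force: 34.7
```

```bash
python3 -c "
from h import *
st()"
```

```text
16.75 [ 0.5478 -0.0423  0.1953] Ftool [ 0.9 -0.   2.2] tilt [ 0.0001 -0.0001] open 28.1 34.7 T [-0.03 -0.    0.05]
```

carry_out --moves '[{"x": 0,"y": 0,"z": -0.1,"turn": 0},{"x": 0,"y": 0,"z": -0.15,"turn": 0},{"x": 0,"y": 0,"z": -0.15,"turn": 0},{"x": 0,"y": 0,"z": -0.15,"turn": 0},{"x": 0,"y": 0,"z": -0.15,"turn": 0},{"x": 0,"y": 0,"z": -0.15,"turn": 0},{"x": 0,"y": 0,"z": -0.1,"turn": 0},{"x": 0,"y": 0,"z": -0.05,"turn": 0}]'

```text
t: 17.55
tool_pos: [0.5479, -0.0423, 0.2207]
tool_rot: [2.53, 1.862, 0.001]
contact_force: [-0.2, 1.0, -2.8]
opening: 0.028
grip_force: 34.7
```

```bash
python3 -c "
from h import *
st()"
```

```text
17.55 [ 0.5479 -0.0423  0.2207] Ftool [ 0.9 -0.5  2.8] tilt [ 0.0005 -0.0002] open 28.0 34.7 T [-0.04 -0.   -0.03]
```

Remaining 23.7 mm, which is 0.95 units.

carry_out --moves '[{"x": 0,"y": 0,"z": -0.1,"turn": 0},{"x": 0,"y": 0,"z": -0.15,"turn": 0},{"x": 0,"y": 0,"z": -0.2,"turn": 0},{"x": 0,"y": 0,"z": -0.2,"turn": 0},{"x": 0,"y": 0,"z": -0.15,"turn": 0},{"x": 0,"y": 0,"z": -0.1,"turn": 0},{"x": 0,"y": 0,"z": -0.05,"turn": 0},{"x": 0,"y": 0,"z": 0,"turn": 0}]'

```text
t: 18.35
tool_pos: [0.5478, -0.0422, 0.2441]
tool_rot: [2.53, 1.862, 0.0]
contact_force: [0.8, -0.7, -1.9]
opening: 0.0279
grip_force: 34.7
```

carry_out --moves '[{"x": 0,"y": 0,"z": 0,"turn": 0},{"x": 0,"y": 0,"z": 0,"turn": 0},{"x": 0,"y": 0,"z": 0,"turn": 0},{"x": 0,"y": 0,"z": 0,"turn": 0},{"x": 0,"y": 0,"z": 0,"turn": 0},{"x": 0,"y": 0,"z": 0,"turn": 0},{"x": 0,"y": 0,"z": 0,"turn": 0},{"x": 0,"y": 0,"z": 0,"turn": 0}]'

```text
t: 19.15
tool_pos: [0.5478, -0.0422, 0.244]
tool_rot: [2.53, 1.862, -0.0]
contact_force: [-0.2, -0.3, -2.0]
opening: 0.028
grip_force: 34.7
```

```bash
python3 -c "
from h import *
st()
im=ctrl.get_image('scene');cv2.imwrite('pics/s2.png',cv2.resize(im[180:300,240:400,::-1],None,fx=5,fy=5,interpolation=cv2.INTER_CUBIC))"
```

```text
19.15 [ 0.5478 -0.0422  0.244 ] Ftool [-0.3 -0.1  2. ] tilt [ 0. -0.] open 28.0 34.7 T [-0.   -0.02 -0.06]
```

View pics/s2.png

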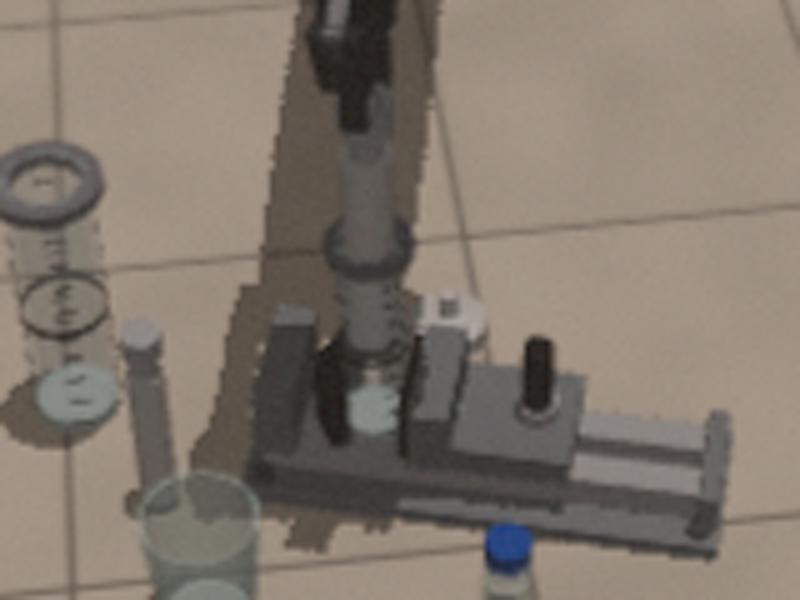

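The crop shows the barrel between the jaws (370,380), the collar (370,245) still low, and the plunger drawn up by the gripper with its end at the broad line (375,350). I hand it in.

```bash
python3 -c "
from h import *
print(ctrl.finish_job());st()"
```

```text
the job is handed in; nothing more can be done
None
the job is handed in; nothing more can be done
```

I clamped the syringe barrel, drew the plunger about 56 mm to the broad 40 ml line and handed the job in with the gripper still holding it; the hand-in gave no verdict.

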